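Dial the candy shaker wide open and empty it into the bowl

ROBOT

A 6-joint arm with a two-finger parallel gripper is mounted at the origin on the work surface. World frame = base frame: x ahead of the robot, y to its left, z up, the work surface at z = 0. Lengths are in mm, angles in rad, forces in N, time in s.
With the tool pointing down it reaches from about 275 to 1000 mm from the base axis. Payload 8.4 kg.
Tool frame: the origin (TCP) lies between the finger pads; the fingertips stand 22 mm ahead of it and the grasp point (between the pads) lies 3 mm ahead of it (r.nose_length is the z of the fingertips in the tool frame, in mm); z points along the fingers, y is the line along which they close (so a half turn about z gives the same grasp; the last joint's range is limited). The gripper opens to 85 mm and grips with 20 to 120 N. Pads are 22 mm wide; open, the fingers measure 114 mm over their backs; the gripper's body (76 mm by 85 mm) begins 54 mm behind the grasp point. The pads swing forward as they close: fully open they stand 13 mm farther back than shut.
Start: joints at [-1.223, 0.353, 1.633, -0, 1.155, -0.002], TCP at [214.192, -587.154, 253.281] pointing down, gripper open.
Joint ranges: [-2.63, 2.63], [-0.92, 2.1], [0.06, 2.66], [-1.3, 4.44], [0, 2.69], [-3.02, 3.02]. Speed limits (rad/s): [2.22, 2.22, 2.79, 3.14, 3.14, 3.14].

INTERFACE

Orientations are given as [roll, pitch, yaw] about the fixed x, y, z axes, in that order (R = Rz(yaw) Ry(pitch) Rx(roll)).
In Python, from rig import r, viewer, ticket gives the robot as it stands (r), with the cameras (viewer) and the job (ticket).
- The arm moves only by the shell command python3 steer.py 'ROWS' [FORCE]. ROWS is one flat JSON list of numbers that holds 1 to 5 rows one after another, with no inner brackets; each row has 7 numbers: a rotation vector rx, ry, rz in fractions of the full range, 1 being pi rad, then dx, dy, dz in shares of 1000 mm (1.0 is 1000 mm), then the opening from 0.0 (shut) to 1.0 (fully open); each row shifts and turns the commanded pose from where the row before left it, along the tool's axes as they then stand; what a row does not reach is not made up. A row lasts 1/12 s, in which the tool goes at most 41.7 mm and 0.125 rad, less where a joint would pass 70% of its speed; a pose out of reach is approached as far as the arm can. The fingers move at their own pace and stop on an object; FORCE is the grip in N (left out, the last holds). Time passes only in rows, so rows that do not move let the fingers close. It prints the time, the measured TCP pose, the force, the opening and the grip force at its end. A shift or turn number past 1, either way, is cut back to 1. Input that does not fit is refused with a message, and nothing moves.
- r.sense(): the state, without advancing time (a new reading comes with each control period).
- viewer.grab_frame(name): name is "side" or "top" or "wrist"; returns the picture (400x640x3 uint8, red, green, blue); there is no depth.
- viewer.camera_params(name): a dict with "fx", "fy", "cx", "cy" (pixels), "dist_coeffs" ([k1, k2, p1, p2, k3] as OpenCV has them; the pictures are not rectified), "rvec" (rotation vector, rad) and "tvec" (3), from world to camera coordinates, as OpenCV has them. Camera axes: x right, y down, z forward; pixel columns grow to the right and rows downward; lengths in mm; the calibration is good to about 2 mm. A picture is of the moment at which its call begins: read the wrist's pose just before it. camera_params takes no time and is no camera call; for the wrist camera it gives the pose at the moment of the call.
- ticket.sign_off(): hands the job in; it is judged then, once.
The state is a dict: "clock": time; "qpos": joint angles; "qvel": joint speeds; "joint_efforts": joint torques, N m; "eef_pos": TCP position; "tcp_rot": TCP orientation; "contact_force": force on the tool from outside, world axes, zero at the start; "wrist_torque": the same for the moment, N m; "opening": opening from 0.0 (shut) to 1.0 (fully open); "grasp_force": force on a finger pad.
Only numpy, scipy, OpenCV 4.12 (cv2) and the standard library are available. Lean on these libraries where they do the work, as an engineer would, in place of code of your own. Each camera call takes 0.05 s, during which the arm holds its last target. There are 200 camera calls.

TASK

Turn the yellow dial lid of the candy shaker all the way to its largest opening, then shake all four candies out into the white bowl. Lay the emptied shaker flat on one of its sides on a clear patch of the cart top, clear of its rest, without bumping the bowl, touching the other things with it or moving them.

Things in the scene. Friction and masses are not known exactly. Their poses are not given: they have to be found in the camera images.
- shaker: square-section jar 66 x 66 mm, 110 mm long, clear with two white side cheeks (its +y and -y faces), plus a round yellow dial lid (137 mm in all; 0.2 to 0.4 kg full). Origin: centre of its closed base; z runs along the jar to the mouth; x comes out of the face with the red stripe, uppermost while in the rest; y is across. It can lie on any flat side
- window (a point): centre of the one 28 mm window in the sifter plate fixed inside the mouth under the lid; it lies 16 mm off the axis to the shaker's -x side (away from the red stripe), 110 mm from the base. Candies run out along the -x side when that is the lower side and the mouth points down, in single file; some may need shaking loose
- dial (a joint): lid angle (rad) about the shaker's z axis, growing counter-clockwise seen from outside. 0 = fine holes, about 2.1 = medium hole (14 mm, too small for candies), 4.19 = largest opening (28 mm) over the window, at a firm stop. About 0.1 N m of friction; stays where left. A red mark on the rim meets the jar's red stripe at the largest opening
- lid_centre (a point): centre of the lid's outer end, on the shaker's axis 137 mm from its base; axes as the shaker's. The lid is a plain round cap 66 mm in diameter, 26 mm deep (from 111 to 137 mm), gripped across its diameter; its end is open (3 mm rim) with a recessed disc
- shaker_middle (a point): point on the shaker's axis 60 mm from its base, near its centre of mass; axes as the shaker's
- rest: fixed wooden rest, base board 85 mm wide from x = -45 to +105 mm, origin on the cart. The shaker lies loose in its channel at 45 degrees, mouth up towards the rest's -x, base against a stop, between rails rising 10 mm above its lower face (2 mm play each side); the lid overhangs, 0.14 m above the cart. Lift the shaker out upwards
- bowl: white ceramic bowl, 150 mm across its rim, 55 mm high, loose; origin at the centre of its underside
- candy0: red round hard candy, 22 mm in diameter, 10 g, starts inside the shaker; origin at its centre
- candy1: green round hard candy, 22 mm in diameter, 10 g, starts inside the shaker; origin at its centre
- candy2: blue round hard candy, 22 mm in diameter, 10 g, starts inside the shaker; origin at its centre
- candy3: orange round hard candy, 22 mm in diameter, 10 g, starts inside the shaker; origin at its centre
- saucer: blue ceramic saucer, 120 mm across, 20 mm high, bystander; origin under its centre
- caddy: grey utensil caddy 100 x 140 mm (x by y), 110 mm high, with utensils up to 230 mm, bystander; origin under its centre
- twist_jar: glass jar with steel twist cap, 72 mm across, 110 mm high, bystander; origin under its centre
- egg_ring: yellow silicone egg ring, 90 mm across, 18 mm high, bystander; origin under its centre
- spoon0: aluminium spoon lying along its x axis, 160 mm long, at most 40 mm wide, bystander; the whole spoon lies within 100 mm of its origin
- spoon1: second aluminium spoon, same as the first, bystander

How it is judged (in metres and radians):
On the way, in this order (a step that is already met when the one before it is completed fails the run):
1. the dial lid is turned to its largest opening (value of joint dial above 4.04 rad), for 0.2 s.
2. all four candies have been shaken into the bowl (horizontal distance between each of candy0, candy1, candy2, candy3 and bowl below 0.068 m and height (world z) of candy0 between 0.005 and 0.06 m and height (world z) of candy1 between 0.005 and 0.06 m and height (world z) of candy2 between 0.005 and 0.06 m and height (world z) of candy3 between 0.005 and 0.06 m), for 0.3 s.
At the end, for the whole second after the job is handed in: All four candies lie in the upright bowl; the shaker lies at rest flat on a side on the cart top (its axis level within about 7 degrees, its middle 27 to 40 mm above the cart), touching neither the rest nor the bowl, and released (all of step 2 and angle between shaker's own z axis and vertical between 1.45 and 1.69 rad and height (world z) of shaker_middle between 0.027 and 0.04 m and linear speed of shaker below 0.02 m/s and contact force between shaker and rest below 0.1 N and contact force between shaker and bowl below 0.1 N and angle between bowl's own z axis and vertical below 0.15 rad).
It fails at once if another thing (caddy, spoon, saucer, glass jar, egg ring) is moved more than 10 mm (distance of any of caddy, spoon0, spoon1, saucer, twist_jar, egg_ring from where it was at the start of the episode above 0.01 m).
It fails at once if the shaker touches one of those things (contact force between shaker and caddy above 0.5 N or contact force between shaker and spoon0 above 0.5 N or contact force between shaker and spoon1 above 0.5 N or contact force between shaker and saucer above 0.5 N or contact force between shaker and twist_jar above 0.5 N or contact force between shaker and egg_ring above 0.5 N).
It fails at once if the shaker knocks the bowl (more than 2 N) or the bowl is pushed more than 20 mm (contact force between shaker and bowl above 2 N or distance of bowl from where it was at the start of the episode above 0.02 m).
It also fails if it takes over 62 s, if anything falls off the work surface, if the arm or the gripper's body presses on something with over 40 N, if the wrist force passes 120 N, or if a joint passes its speed limit or range.

## Working session

There is one attempt and no reset: what is moved stays moved. The work goes in short steps, Python scripts to look and compute and a shell command to move; the robot and the scene stay as the last step left them, time stands still between calls to the robot, and variables do not carry over. Pictures are saved under pics/ and viewed, at most 14 in all, crops included, and the job is handed in when it is done.

```bash
ls; mkdir -p pics; python3 - <<'E'
from rig import r, viewer, ticket
import cv2,numpy as np
print(r.sense())
for n in ("side","top"):
    f=viewer.grab_frame(n); cv2.imwrite(f"pics/{n}0.png",f[:,:,::-1]); print(n,viewer.camera_params(n))
E
```

```text
pics
rig.py
steer.py
{'clock': 0.0, 'qpos': array([-1.22345129e+00,  3.53686440e-01,  1.63414121e+00,  6.82416600e-06,
        1.15520149e+00, -2.40719956e-03]), 'qvel': array([-0.00099791, -0.00038054, -0.00143619, -0.00038562,  0.00051901,
       -0.00034483]), 'joint_efforts': array([-3.07400978e-04, -6.05255485e+01, -3.42062795e+01,  1.31449456e-04,
        9.45640204e-03, -1.20359752e-05]), 'eef_pos': array([ 214.0095389 , -586.73711572,  252.53471767]), 'tcp_rot': array([-3.14015619e+00, -9.69719293e-06,  3.49749469e-01]), 'contact_force': array([-0.18832255, -0.28666601, -0.08192574]), 'wrist_torque': array([-0.02194755,  0.03459218, -0.03166012]), 'grasp_force': 0.0, 'opening': 1.002237815556033}
side {'fx': 515.8468766724582, 'fy': 515.8468766724582, 'cx': 320.59710778365593, 'cy': 201.44494214771868, 'dist_coeffs': array([0.02584482, 0.        , 0.        , 0.        , 0.        ]), 'rvec': array([ 0.49053328, -2.77967396,  1.08491065]), 'tvec': array([ 543.49050197,  233.65621862, 1308.07239355])}
top {'fx': 409.86820861790983, 'fy': 409.86820861790983, 'cx': 324.16376447571076, 'cy': 198.21428645765744, 'dist_coeffs': array([0.0099645, 0.       , 0.       , 0.       , 0.       ]), 'rvec': array([ 2.20222737, -2.18118236,  0.13098291]), 'tvec': array([ -30.59849249,  603.97041605, 1010.09903941])}
```

View pics/side0.png

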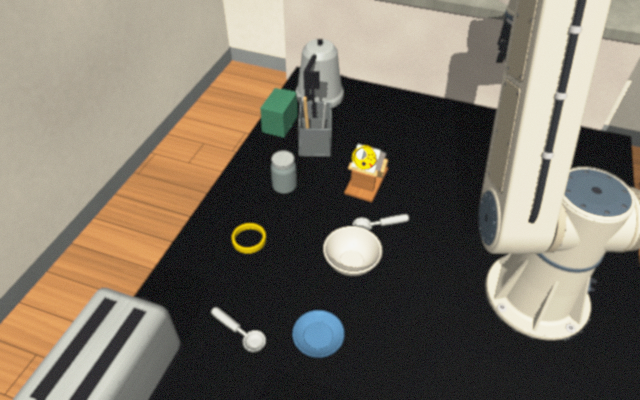

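View pics/top0.png

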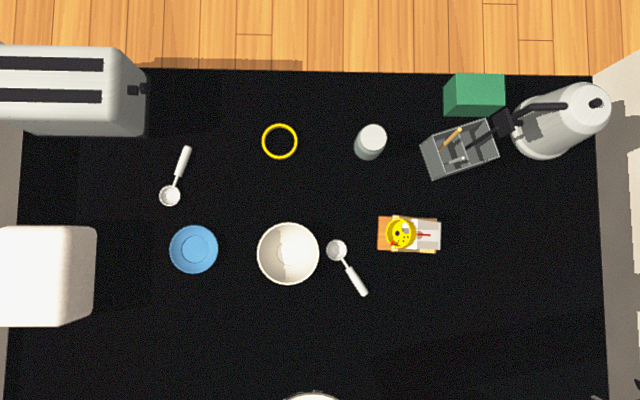

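The side view shows the yellow lid at (367,158) on its rest, with the bowl at (353,250). In the top view the lid is at (401,233), the red stripe at (424,235), the bowl at (288,253) and spoon0 between (335,250) and (365,295). The mouth points left, roughly world +y.

```bash
cat > h.py <<'E'
import cv2,numpy as np
from scipy.spatial.transform import Rotation as Ro
def cam(p): 
    R=cv2.Rodrigues(np.array(p["rvec"]))[0]; t=np.array(p["tvec"])
    K=np.array([[p["fx"],0,p["cx"]],[0,p["fy"],p["cy"]],[0,0,1]]); return R,t,K,np.array(p["dist_coeffs"])
def ray(p,uv):
    R,t,K,d=cam(p); u=cv2.undistortPoints(np.array(uv,float).reshape(1,1,2),K,d).ravel()
    v=R.T@np.array([u[0],u[1],1]); return -R.T@t, v/np.linalg.norm(v)
def plane(p,uv,z):
    o,v=ray(p,uv); return o+v*(z-o[2])/v[2]
def tri(obs):
    A=0;b=0
    for p,uv in obs:
        o,v=ray(p,uv); M=np.eye(3)-np.outer(v,v); A=A+M; b=b+M@o
    x=np.linalg.solve(A,b); res=[np.linalg.norm((np.eye(3)-np.outer(v,v))@(x-o)) for o,v in [ray(p,u) for p,u in obs]]
    return x,np.round(res,1)
def proj(p,X):
    R,t,K,d=cam(p); return cv2.projectPoints(np.array(X,float).reshape(-1,1,3),np.array(p["rvec"]),t,K,d)[0].reshape(-1,2)
def blobs(m,amin=20):
    n,l,s,c=cv2.connectedComponentsWithStats(m.astype(np.uint8)*255)
    return [(s[i,:].tolist(),c[i].round(1).tolist(),l==i) for i in range(1,n) if s[i,4]>amin]
E
python3 - <<'E'
import cv2,numpy as np
from h import *
from rig import r, viewer, ticket
print("nose",r.nose_length)
P={n:viewer.camera_params(n) for n in("side","top")}
I={n:cv2.imread(f"pics/{n}0.png") for n in P}
for n in P:
    H=cv2.cvtColor(I[n],cv2.COLOR_BGR2HSV); h,s,v=cv2.split(H)
    for nm,m in dict(yellow=(h>22)&(h<35)&(s>180)&(v>100),wood=(h>5)&(h<20)&(s>100),red=((h<5)|(h>174))&(s>150)&(v>80),blue=(h>95)&(h<120)&(s>100)).items():
        for b in blobs(m,8):
            if 100<b[1][0]<460 and 110<b[1][1]<380: print(n,nm,b[0],b[1])
    m=(s<60)&(v>130)
    for b in blobs(m,60):
        if 150<b[1][0]<450 and 110<b[1][1]<360: print(n,"white",b[0],b[1])
for nm,uv,z in [("bowl",(288,253),55),("spA",(337,250),5),("spB",(365,293),5),("saucer",(193,249),18),("egg",(280,141),18),("jar",(371,139),110),("cadL",(431,160),110),("cadnear",(435,181),110),("spA2",(169,196),5),("spB2",(186,148),5)]:
    print(nm,plane(P["top"],uv,z).round())
print("lid",tri([(P["top"],(401,233)),(P["side"],(367,158))]))
f=viewer.grab_frame("wrist"); cv2.imwrite("pics/w0.png",f[:,:,::-1])
p=viewer.camera_params("wrist"); R,t,_,_=cam(p); s=r.sense(); RT=Ro.from_euler("xyz",s["tcp_rot"]).as_matrix()
print("cam in tool", RT.T@(-R.T@t-s["eef_pos"]), "axes\n", (RT.T@R.T).round(3), p["fx"])
E
```

```text
nose 22.0
side yellow [351, 145, 25, 24, 297] [364.7, 157.7]
side yellow [231, 223, 35, 31, 515] [248.3, 237.6]
side wood [0, 61, 288, 339, 25485] [137.1, 218.7]
side wood [304, 96, 5, 32, 88] [305.7, 111.3]
side wood [343, 158, 46, 45, 1004] [364.6, 183.6]
side blue [291, 308, 55, 50, 2040] [318.0, 333.1]
side white [356, 149, 10, 10, 70] [360.6, 153.5]
side white [366, 148, 19, 25, 175] [377.0, 160.7]
side white [272, 151, 22, 41, 590] [282.3, 167.1]
side white [323, 214, 86, 61, 2640] [356.3, 245.6]
side white [211, 308, 55, 44, 676] [241.9, 331.5]
top yellow [261, 123, 37, 37, 407] [279.0, 140.5]
top yellow [385, 218, 31, 30, 580] [399.2, 232.9]
top wood [439, 127, 23, 24, 119] [449.8, 138.3]
top wood [376, 214, 61, 41, 534] [389.1, 236.8]
top wood [396, 214, 21, 6, 50] [405.6, 216.8]
top wood [418, 217, 20, 4, 46] [428.7, 218.5]
top red [418, 234, 12, 2, 13] [423.8, 234.2]
top blue [168, 224, 51, 51, 1972] [193.5, 248.9]
top white [355, 124, 32, 33, 759] [370.1, 139.7]
top white [432, 127, 51, 48, 193] [449.1, 155.7]
top white [159, 145, 32, 61, 635] [174.4, 181.0]
top white [407, 219, 34, 31, 698] [426.9, 234.7]
top white [257, 222, 62, 63, 3106] [287.5, 253.2]
top white [326, 240, 42, 57, 622] [344.9, 263.4]
bowl [467.  63.  55.]
spA [474. -59.   5.]
spB [ 366. -131.    5.]
saucer [474. 301.  18.]
egg [752.  90.  18.]
jar [ 739. -132.  110.]
cadL [ 690. -274.  110.]
cadnear [ 640. -283.  110.]
spA2 [607. 370.   5.]
spB2 [732. 332.   5.]
lid (array([ 514.66914848, -197.73567137,  130.35778398]), array([3.2, 3.2]))
cam in tool [  80.24257592   -0.41421222 -120.83679723] axes
 [[ 0.    -0.951 -0.31 ]
 [ 1.     0.001 -0.   ]
 [ 0.    -0.31   0.951]] 329.21604816832223
```

```bash
cat >> h.py <<'E'
def wr(R,q1,s23):  # wrist angles q4,q5,q6 from orientation
    M=(Ro.from_euler("z",q1)*Ro.from_euler("y",s23)).inv()*Ro.from_matrix(R)
    a=M.as_euler("ZYZ"); q4,q5,q6=a[0],a[1],a[2]-np.pi/2
    w=lambda x:(x+np.pi)%(2*np.pi)-np.pi
    return np.array([w(q4),q5,w(q6)])
def frame(z,x):
    z=np.array(z,float);z/=np.linalg.norm(z);x=np.array(x,float);x-=z*(x@z);x/=np.linalg.norm(x);return np.c_[x,np.cross(z,x),z]
def rel(s,R,p):  # rotvec (tool axes) & shift (tool axes before rotation)
    R0=Ro.from_euler("xyz",s["tcp_rot"]).as_matrix(); return Ro.from_matrix(R0.T@R).as_rotvec().round(3),(R0.T@(np.array(p)-s["eef_pos"])).round(1)
E
python3 - <<'E'
from h import *
from rig import r, viewer, ticket
s=r.sense();print(wr(Ro.from_euler("xyz",s["tcp_rot"]).as_matrix(),s["qpos"][0],s["qpos"][1]+s["qpos"][2]))
c=2**-.5
for q1 in(-.3,-.1):
  for s23 in (1.6,2.0,2.4):
    R=frame([0,-c,-c],[1,0,0]); print("lid",q1,s23,wr(R,q1,s23).round(2))
    for nm,z in(("rest",[0,c,-c]),("pour",[0,-.87,-.5]),("down",[0,0,-1])):
        print("   ",nm,wr(frame(z,np.cross([1,0,0],z)),q1,s23).round(2))
E
```

```text
[ 3.64189427e-05  1.15517175e+00 -2.34002232e-03]
lid -0.3 1.6 [-0.77  1.34  1.38]
    rest [ 0.76  1.76 -0.24]
    pour [-1.04  1.3  -0.13]
    down [ 0.    1.54 -0.3 ]
lid -0.3 2.0 [-0.88  1.07  1.69]
    rest [ 0.75  1.47 -0.51]
    pour [-1.17  1.11  0.26]
    down [ 0.    1.14 -0.3 ]
lid -0.3 2.4 [-1.12  0.85  2.1 ]
    rest [ 0.82  1.18 -0.8 ]
    pour [-1.39  1.    0.7 ]
    down [ 0.    0.74 -0.3 ]
lid -0.1 1.6 [-0.78  1.48  1.52]
    rest [ 0.78  1.62 -0.09]
    pour [-1.05  1.47 -0.02]
    down [ 0.    1.54 -0.1 ]
lid -0.1 2.0 [-0.85  1.2   1.82]
    rest [ 0.81  1.34 -0.38]
    pour [-1.12  1.28  0.34]
    down [ 0.    1.14 -0.1 ]
lid -0.1 2.4 [-1.03  0.97  2.18]
    rest [ 0.93  1.08 -0.7 ]
    pour [-1.26  1.13  0.73]
    down [ 0.    0.74 -0.1 ]
```

```bash
cat >> h.py <<'E'
def rows(R,p,s=None,N=None,R0=None,p0=None):
    """one row, repeated N times, that carries the tool from the present pose to (R,p)"""
    if s is not None: R0=Ro.from_euler("xyz",s["tcp_rot"]).as_matrix(); p0=s["eef_pos"]
    rv=Ro.from_matrix(R0.T@R).as_rotvec(); d=R0.T@(np.array(p)-p0)
    if N is None: N=int(np.ceil(max(np.linalg.norm(rv)/.12,np.linalg.norm(d)/40)))
    N=max(N,1); E=Ro.from_rotvec(rv/N).as_matrix(); S=sum(np.linalg.matrix_power(E,k) for k in range(N))
    return N,(rv/N).round(4),np.linalg.solve(S,d).round(2)
E
python3 - <<'E'
from h import *
from rig import r, viewer, ticket
s=r.sense();c=2**-.5
a=np.array([0,c,c]);R=frame(-a,[1,0,0])@Ro.from_euler("z",.6).as_matrix()
lid=np.array([515,-198,135])
print(rows(R,lid+120*a,s), rows(frame(-a,[1,0,0]),lid+120*a,s))
print(R.round(2))
E
```

```text
(15, array([-0.0539,  0.0068,  0.0599]), array([ 18.26, -34.02,  -6.78])) (15, array([-0.0519, -0.0091,  0.0221]), array([ 25.8 , -26.88,  -8.55]))
[[ 0.83 -0.56  0.  ]
 [-0.4  -0.58 -0.71]
 [ 0.4   0.58 -0.71]]
```

The manual's scale: shifts go in shares of 1000 mm and turns go in shares of pi rad. Converting my numbers, -34 mm is -0.034, 18.3 mm is 0.0183, 0.06 rad is 0.0191.

```bash
python3 steer.py '[-0.0172,0.0022,0.0191,0.0183,-0.034,-0.0068,1,-0.0172,0.0022,0.0191,0.0183,-0.034,-0.0068,1,-0.0172,0.0022,0.0191,0.0183,-0.034,-0.0068,1,-0.0172,0.0022,0.0191,0.0183,-0.034,-0.0068,1,-0.0172,0.0022,0.0191,0.0183,-0.034,-0.0068,1]' 60
python3 steer.py '[-0.0172,0.0022,0.0191,0.0183,-0.034,-0.0068,1,-0.0172,0.0022,0.0191,0.0183,-0.034,-0.0068,1,-0.0172,0.0022,0.0191,0.0183,-0.034,-0.0068,1,-0.0172,0.0022,0.0191,0.0183,-0.034,-0.0068,1,-0.0172,0.0022,0.0191,0.0183,-0.034,-0.0068,1]'
python3 steer.py '[-0.0172,0.0022,0.0191,0.0183,-0.034,-0.0068,1,-0.0172,0.0022,0.0191,0.0183,-0.034,-0.0068,1,-0.0172,0.0022,0.0191,0.0183,-0.034,-0.0068,1,-0.0172,0.0022,0.0191,0.0183,-0.034,-0.0068,1,-0.0172,0.0022,0.0191,0.0183,-0.034,-0.0068,1]'
python3 steer.py '[0,0,0,0,0,0,1,0,0,0,0,0,0,1]'
python3 - <<'E'
from h import *
from rig import r, viewer, ticket
s=r.sense();print(s["qpos"].round(2),s["eef_pos"],s["tcp_rot"])
p=viewer.camera_params("wrist");f=viewer.grab_frame("wrist"); cv2.imwrite("pics/w1.png",f[:,:,::-1])
np.save("w1.npy",p,allow_pickle=True)
E
```

```text
clock: 0.57
eef_pos: [262.7, -398.6, 271.2]
tcp_rot: [2.88, -0.076, 0.055]
contact_force: [0.4, -0.1, -0.4]
opening: 1.005
grasp_force: 0.0
clock: 0.98
eef_pos: [328.1, -285.2, 262.0]
tcp_rot: [2.724, -0.15, -0.129]
contact_force: [-0.5, -0.5, -0.1]
opening: 0.999
grasp_force: 0.0
clock: 1.4
eef_pos: [429.6, -176.2, 237.6]
tcp_rot: [2.559, -0.276, -0.329]
contact_force: [0.2, -1.3, 0.3]
opening: 1.001
grasp_force: 0.0
clock: 1.57
eef_pos: [430.8, -175.0, 235.7]
tcp_rot: [2.56, -0.268, -0.321]
contact_force: [0.1, -0.3, 0.6]
opening: 1.0
grasp_force: 0.0
[ 0.03  0.14  2.13 -0.77  1.01  2.48] [ 430.75227228 -175.02756096  235.6677284 ] [ 2.5601869  -0.26842956 -0.32111416]
```

View pics/w1.png

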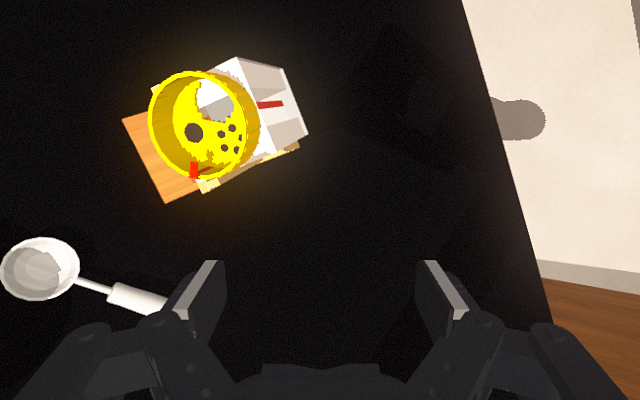

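The picture shows the lid at about (202,125). The red mark is at (194,170) and the stripe at (270,104). The dial therefore sits about 2.1 rad short of the stop, so it starts at the medium hole. Next I'll put the wrist camera on the lid axis and measure from two places.

```bash
python3 - <<'E'
from h import *
from rig import r, viewer, ticket
s=r.sense();c=2**-.5
p=np.load("w1.npy",allow_pickle=True).item()
print("lid z=135 from w1",plane(p,(198,125),133), "cam",ray(p,(198,125))[0])
a=np.array([0,c,c]);R=frame(-a,[1,0,0])@Ro.from_euler("z",.4).as_matrix()
lid=np.array([515,-198,135.])
q=lid+200*a-R@np.array([80,25,-121]); q2=lid+200*a-R@np.array([80,-25,-121])
print(q,rows(R,q,s)); print(rows(R,q2,R0=R,p0=q))
E
```

```text
lid z=135 from w1 [ 520.68687951 -189.71515378  133.        ] cam [ 499.60883678 -127.19168406  354.11144205]
[ 451.05057904 -103.82752437  152.5503958 ] (3, array([-0.0514,  0.0092, -0.0061]), array([ -8.07, -36.17,   6.52]))
(2, array([0., 0., 0.]), array([-0., 25., -0.]))
```

In the tool's units: -21.7 mm is -0.0217, -4.8 mm is -0.0048, -0.031 rad is -0.0099.

```bash
python3 steer.py '[-0.0099,0.0019,-0.0013,-0.0048,-0.0217,0.0039,1,-0.0099,0.0019,-0.0013,-0.0048,-0.0217,0.0039,1,-0.0099,0.0019,-0.0013,-0.0048,-0.0217,0.0039,1,-0.0099,0.0019,-0.0013,-0.0048,-0.0217,0.0039,1,-0.0099,0.0019,-0.0013,-0.0048,-0.0217,0.0039,1]'
python3 steer.py '[0,0,0,0,0,0,1,0,0,0,0,0,0,1]'
cat > shot.py <<'E'
import sys
from h import *
from rig import r, viewer, ticket
n=sys.argv[1]; s=r.sense();p=viewer.camera_params("wrist");f=viewer.grab_frame("wrist"); cv2.imwrite(f"pics/{n}.png",f[:,:,::-1]); np.save(n+".npy",p,allow_pickle=True)
H,S,V=cv2.split(cv2.cvtColor(f,cv2.COLOR_RGB2HSV))
m=(H>22)&(H<35)&(S>150)&(V>90)
b=max(blobs(m),key=lambda b:b[0][4]); c=max(cv2.findContours(b[2].astype(np.uint8),0,1)[0],key=len); hull=cv2.convexHull(c)
print("yellow",b[0],"ellipse",cv2.fitEllipse(hull)); print(s["eef_pos"].round(1),s["tcp_rot"].round(3),s["qpos"].round(2))
for b in blobs(((H<5)|(H>174))&(S>150)&(V>80),8): print("red",b[0],b[1])
E
python3 shot.py w2
python3 steer.py '[0,0,0,0,0.025,0,1,0,0,0,0,0.025,0,1,0,0,0,0,0,0,1,0,0,0,0,0,0,1]'
python3 shot.py w3
```

```text
clock: 2.03
eef_pos: [450.8, -106.8, 152.9]
tcp_rot: [2.396, -0.283, -0.293]
contact_force: [0.3, -0.7, 0.9]
opening: 0.996
grasp_force: 0.0
clock: 2.2
eef_pos: [450.5, -106.8, 152.6]
tcp_rot: [2.396, -0.28, -0.291]
contact_force: [-0.1, -0.3, 0.1]
opening: 1.004
grasp_force: 0.0
yellow [293, 20, 124, 131, 9404] ellipse ((354.28704833984375, 84.46958923339844), (122.99478912353516, 130.31222534179688), 11.95954704284668)
[ 450.5 -106.8  152.6] [ 2.396 -0.28  -0.291] [ 0.26  0.41  2.11 -0.89  1.08  2.85]
red [337, 129, 13, 22, 146] [344.6, 139.0]
clock: 2.58
eef_pos: [431.3, -139.7, 187.2]
tcp_rot: [2.399, -0.286, -0.295]
contact_force: [1.1, -0.0, -0.4]
opening: 1.002
grasp_force: 0.0
yellow [196, 23, 123, 129, 9172] ellipse ((256.848388671875, 87.39917755126953), (120.477783203125, 129.59437561035156), 156.99905395507812)
[ 431.3 -139.7  187.2] [ 2.399 -0.286 -0.295] [ 0.2   0.31  2.15 -0.9   1.09  2.78]
```

View pics/w3.png

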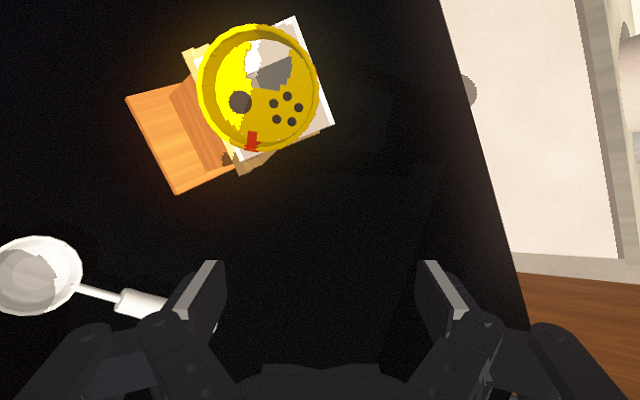

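The lid is at (257,87) and the board's front edge runs from (125,97) to (175,195). The jar's mouth edge runs from (297,16) to (335,124).

```bash
python3 - <<'E'
from h import *
from rig import r, viewer, ticket
p2,p3=[np.load(n+".npy",allow_pickle=True).item() for n in("w2","w3")]
ps={n:viewer.camera_params(n) for n in("side","top")}
L,res=tri([(p2,(354.3,84.5)),(p3,(256.85,87.4))]);print("lid",L,res)
print(tri([(p2,(354.3,84.5)),(p3,(256.85,87.4)),(ps["top"],(400,232.9))]))
print("proj top/side",proj(ps["top"],L),proj(ps["side"],L))
for z in (8,15):
    A,B=plane(p3,(125,97),z),plane(p3,(175,195),z);print("board",A,B,np.linalg.norm(A-B),"h-yaw off",np.degrees(np.arctan2((A-B)[1],(A-B)[0])))
# jar mouth edge: intersect with plane through lid -27mm along axis
c=2**-.5;a=np.array([0,c,c]);pt=L-27*a
def pl(p,uv):
    o,v=ray(p,uv);return o+v*((pt-o)@a)/(v@a)
A,B=pl(p3,(297,16)),pl(p3,(335,124));print("jar edge",A,B,np.linalg.norm(A-B),(A+B)/2)
# top view: rim board from colour
E
```

```text
lid [ 520.59870909 -185.65880876  142.64344048] [0.1 0.1]
(array([ 519.8990634 , -192.51495161,  135.89558131]), array([1.1, 2.2, 2.2]))
proj top/side [[397.22061607 231.65287072]] [[362.9203491  156.98205575]]
board [ 562.1840542  -164.30615755    8.        ] [ 478.04830086 -159.41687824    8.        ] 84.27769600274377 h-yaw off -3.3258199870477148
board [ 560.7794887  -162.14890211   15.        ] [ 478.69568779 -157.37886542   15.        ] 82.22228178254711 h-yaw off -3.325819987047718
jar edge [ 548.85092615 -229.12918698  147.93005252] [ 483.54955273 -226.74309645  145.54396199] 65.38850225612278 [ 516.20023944 -227.93614172  146.73700725]
```

```bash
cat >> h.py <<'E'
c_=2**-.5; hh=np.array([.05,.9987,0]); AX=hh*c_+np.array([0,0,c_]); XS=-hh*c_+np.array([0,0,c_]); L=np.array([520.5,-187,141.5]); W=np.array([.9987,-.05,0])
E
python3 - <<'E'
from h import *
from rig import r, viewer, ticket
s=r.sense()
R=frame(-AX,W)@Ro.from_euler("z",.35).as_matrix()
print(rows(R,L+55*AX,s), rows(R,L+55*AX,s,4))
E
```

```text
(3, array([-0.0045, -0.0118, -0.0072]), array([ 28.15, -11.17,   3.26])) (4, array([-0.0033, -0.0088, -0.0054]), array([21.13, -8.36,  2.41]))
```

In the tool's units: 21.1 mm is 0.0211, -8.4 mm is -0.0084, -0.0088 rad is -0.0028.

```bash
python3 steer.py '[-0.0011,-0.0028,-0.0017,0.0211,-0.0084,0.0024,1,-0.0011,-0.0028,-0.0017,0.0211,-0.0084,0.0024,1,-0.0011,-0.0028,-0.0017,0.0211,-0.0084,0.0024,1,-0.0011,-0.0028,-0.0017,0.0211,-0.0084,0.0024,1,0,0,0,0,0,0,1]'
python3 steer.py '[0,0,0,0,0,0,1]'
python3 shot.py w4
python3 - <<'E'
from h import *
from rig import r, viewer, ticket
s=r.sense();R=frame(-AX,W)@Ro.from_euler("z",.35).as_matrix()
print(rows(R,L+55*AX,s,1),rows(R,L+2*AX,s,4)); print(proj(np.load("w4.npy",allow_pickle=True).item(),L))
E
```

```text
clock: 3.05
eef_pos: [526.9, -146.9, 178.7]
tcp_rot: [2.387, -0.245, -0.299]
contact_force: [0.3, 0.5, -0.6]
opening: 0.999
grasp_force: 0.0
clock: 3.13
eef_pos: [523.2, -146.9, 178.3]
tcp_rot: [2.386, -0.242, -0.301]
contact_force: [0.2, 0.5, 0.4]
opening: 0.999
grasp_force: 0.0
yellow [269, 175, 113, 114, 7766] ellipse ((324.96234130859375, 232.51214599609375), (112.6493911743164, 114.6023178100586), 17.829391479492188)
[ 523.2 -146.9  178.3] [ 2.386 -0.242 -0.301] [ 0.15  0.45  1.94 -0.87  1.14  2.66]
red [316, 273, 6, 6, 15] [318.4, 275.3]
red [309, 279, 13, 11, 59] [315.4, 284.1]
(1, array([0.0016, 0.001 , 0.0039]), array([ 1.25,  2.06, -0.64])) (4, array([0.0004, 0.0002, 0.001 ]), array([ 0.32,  0.5 , 13.09]))
[[325.26844446 235.47705652]]
```

View pics/w4.png

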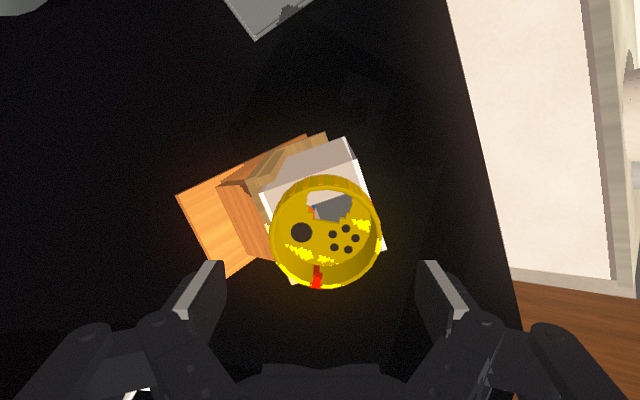

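The lid is centred between the fingers at (325,235) and agrees with the measurement. I'll advance and grip.

In the tool's units: 13 mm is 0.013, 0.5 mm is 0.0005, 0.004 rad is 0.0013.

```bash
python3 steer.py '[0,0,0.0013,0.0004,0.0005,0.013,1,0,0,0,0.0003,0.0005,0.013,1,0,0,0,0.0003,0.0005,0.013,1,0,0,0,0.0003,0.0005,0.013,1,0,0,0,0,0,0,1]'
python3 steer.py '[0,0,0,0,0,0,0.5,0,0,0,0,0,0,0,0,0,0,0,0,0,0,0,0,0,0,0,0,0]' 60
```

```text
clock: 3.6
eef_pos: [519.2, -187.2, 141.6]
tcp_rot: [2.385, -0.242, -0.304]
contact_force: [-0.3, -0.5, -0.3]
opening: 1.004
grasp_force: 0.0
clock: 3.93
eef_pos: [521.4, -185.0, 144.2]
tcp_rot: [2.386, -0.246, -0.302]
contact_force: [-0.5, 1.3, 3.1]
opening: 0.744
grasp_force: 70.2
```

In the tool's units: -0.12 rad is -0.0382.

```bash
for i in 1; do python3 steer.py '[0,0,-0.0382,0,0,0,0,0,0,-0.0382,0,0,0,0,0,0,-0.0382,0,0,0,0,0,0,-0.0382,0,0,0,0,0,0,-0.0382,0,0,0,0]'; done
python3 - <<'E'
from rig import r, viewer, ticket
s=r.sense();print(s["qpos"].round(2),s["wrist_torque"].round(2))
E
```

```text
clock: 4.35
eef_pos: [521.6, -184.8, 143.9]
tcp_rot: [2.372, 0.179, 0.133]
contact_force: [-0.2, 1.0, 0.3]
opening: 0.738
grasp_force: 70.2
[ 0.08  0.5   1.97 -0.94  1.05  2.09] [ 0.48 -0.14 -0.1 ]
```

In the tool's units: -0.12 rad is -0.0382.

```bash
python3 steer.py '[0,0,-0.0382,0,0,0,0,0,0,-0.0382,0,0,0,0,0,0,-0.0382,0,0,0,0,0,0,-0.0382,0,0,0,0,0,0,-0.0382,0,0,0,0]'
python3 steer.py '[0,0,-0.0382,0,0,0,0,0,0,-0.0382,0,0,0,0,0,0,-0.0382,0,0,0,0,0,0,-0.0382,0,0,0,0,0,0,-0.0318,0,0,0,0]'
python3 - <<'E'
from rig import r, viewer, ticket
s=r.sense();print(s["qpos"].round(2),s["wrist_torque"].round(2))
E
```

```text
clock: 4.77
eef_pos: [521.7, -184.9, 144.0]
tcp_rot: [2.56, 0.563, 0.633]
contact_force: [-0.0, 1.4, 0.8]
opening: 0.742
grasp_force: 70.2
clock: 5.18
eef_pos: [521.6, -185.1, 144.2]
tcp_rot: [3.007, 0.778, 1.331]
contact_force: [-0.4, -0.4, 3.4]
opening: 0.74
grasp_force: 70.2
[ 0.08  0.5   1.97 -0.94  1.05  0.91] [ 0.04 -0.05 -0.1 ]
```

In the tool's units: -0.1 rad is -0.0318.

```bash
cat > q.py <<'E'
from rig import r, viewer, ticket
from h import *
s=r.sense();R=Ro.from_euler("xyz",s["tcp_rot"]).as_matrix();print(s["qpos"].round(3),"tau tool",(R.T@s["wrist_torque"]).round(2),"F",s["contact_force"].round(1),s["eef_pos"].round(1))
E
python3 steer.py '[0,0,-0.0318,0,0,0,0,0,0,-0.0318,0,0,0,0,0,0,-0.0159,0,0,0,0]'; python3 q.py
python3 steer.py '[0,0,-0.0191,0,0,0,0,0,0,-0.0191,0,0,0,0]'; python3 q.py
python3 steer.py '[0,0,-0.0159,0,0,0,0,0,0,0,0,0,0,0]'; python3 q.py
```

```text
clock: 5.43
eef_pos: [521.4, -185.2, 144.4]
tcp_rot: [-3.028, 0.781, 1.682]
contact_force: [-0.8, 0.3, 3.9]
opening: 0.74
grasp_force: 70.3
[ 0.075  0.498  1.969 -0.943  1.052  0.662] tau tool [ 0.17 -0.13  0.12] F [-0.8  0.3  3.9] [ 521.4 -185.2  144.4]
clock: 5.6
eef_pos: [521.3, -185.3, 144.5]
tcp_rot: [-2.915, 0.761, 1.843]
contact_force: [-2.5, -1.4, 4.9]
opening: 0.74
grasp_force: 70.3
[ 0.075  0.498  1.969 -0.944  1.053  0.545] tau tool [ 0.25 -0.23  0.13] F [-2.5 -1.4  4.9] [ 521.3 -185.3  144.5]
clock: 5.77
eef_pos: [521.2, -185.3, 144.5]
tcp_rot: [-2.869, 0.749, 1.91]
contact_force: [-3.1, 1.9, 5.3]
opening: 0.739
grasp_force: 70.3
[ 0.075  0.498  1.969 -0.943  1.053  0.494] tau tool [ 0.35 -0.03 -0.  ] F [-3.1  1.9  5.3] [ 521.2 -185.3  144.5]
```

In the tool's units: -0.06 rad is -0.0191.

```bash
python3 steer.py '[0,0,-0.0191,0,0,0,0,0,0,-0.0191,0,0,0,0]'; python3 q.py
python3 steer.py '[0,0,-0.0191,0,0,0,0,0,0,-0.0191,0,0,0,0]'; python3 q.py
python3 shot.py w5
```

```text
clock: 5.93
eef_pos: [522.9, -185.8, 145.5]
tcp_rot: [-2.77, 0.714, 2.061]
contact_force: [6.8, -8.0, 10.1]
opening: 0.739
grasp_force: 71.1
[ 0.075  0.497  1.968 -0.946  1.052  0.376] tau tool [-0.39 -2.03  0.69] F [ 6.8 -8.  10.1] [ 522.9 -185.8  145.5]
clock: 6.1
eef_pos: [525.2, -186.5, 147.1]
tcp_rot: [-2.682, 0.669, 2.204]
contact_force: [10.6, -11.2, 16.2]
opening: 0.74
grasp_force: 71.9
[ 0.075  0.496  1.965 -0.95   1.053  0.256] tau tool [-0.2  -3.55  1.08] F [ 10.6 -11.2  16.2] [ 525.2 -186.5  147.1]
yellow [246, 203, 149, 150, 13540] ellipse ((320.3845520019531, 279.3634948730469), (149.8625030517578, 150.64065551757812), 33.03813552856445)
[ 525.2 -186.5  147.1] [-2.682  0.669  2.204] [ 0.07  0.5   1.96 -0.95  1.05  0.26]
red [301, 317, 16, 37, 285] [309.5, 339.4]
```

View pics/w5.png

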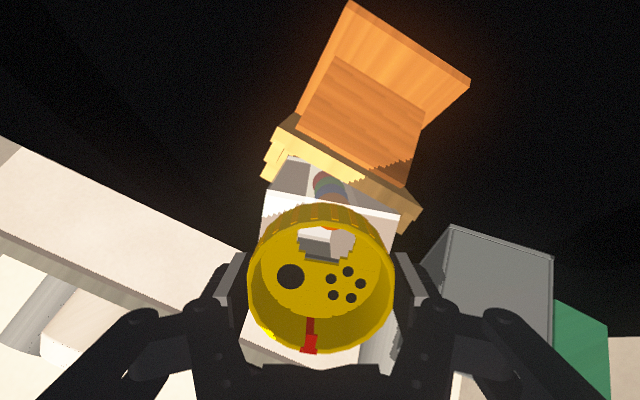

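Dial at the stop: torque has risen and the red mark at (309,335) lines up with the jar's stripe side. I'll relax, release and retreat.

In the tool's units: 0.06 rad is 0.0191.

```bash
python3 steer.py '[0,0,0.0191,0,0,0,0,0,0,0.0191,0,0,0,0,0,0,0,0,0,0,0.9,0,0,0,0,0,0,1,0,0,0,0,0,0,1]'
python3 steer.py '[0,0,0,0,0,-0.01,1,0,0,0,0,0,-0.025,1,0,0,0,0,0,-0.025,1,0,0,0,0,0,-0.02,1,0,0,0,0,0,0,1]'
python3 q.py; python3 shot.py w6
python3 - <<'E'
from h import *
from rig import r, viewer, ticket
s=r.sense();M=L-72*AX
Rd=frame([0,0,-1],np.cross(W,[0,0,-1])); Rg=frame(-XS,np.cross(W,-XS))
wp=np.array([518,-225,290]); pre=M+75*XS
print(rows(Rd,wp,s)); print(pre,rows(Rg,pre,R0=Rd,p0=wp))
p=np.load("w6.npy",allow_pickle=True).item(); print(proj(p,[L,L-27*AX,L-27*AX+33*XS,L-70*AX+33*XS,L-105*AX+33*XS]).round())
E
```

```text
clock: 6.57
eef_pos: [521.1, -185.1, 143.5]
tcp_rot: [-2.769, 0.71, 2.06]
contact_force: [0.5, -0.8, -0.1]
opening: 1.005
grasp_force: 0.0
clock: 6.98
eef_pos: [525.7, -126.3, 202.7]
tcp_rot: [-2.775, 0.711, 2.058]
contact_force: [0.9, 0.4, -0.2]
opening: 1.001
grasp_force: 0.0
[ 0.182  0.415  1.921 -0.838  1.187  0.316] tau tool [-0.14  0.29 -0.06] F [ 0.9  0.4 -0.2] [ 525.7 -126.3  202.7]
yellow [265, 158, 99, 99, 5551] ellipse ((313.9322204589844, 208.0659637451172), (97.64366912841797, 98.50444793701172), 169.18463134765625)
[ 525.7 -126.3  202.7] [-2.775  0.711  2.058] [ 0.18  0.41  1.92 -0.84  1.19  0.32]
red [290, 237, 14, 19, 127] [297.0, 246.4]
(8, array([-0.0193,  0.097 ,  0.0474]), array([-15.82,  -4.01,  -4.87]))
[ 515.30276516 -290.80956873  143.62132034] (7, array([-0.    ,  0.1122,  0.    ]), array([-16.19,   0.09,  17.06]))
[[316. 214.]
 [316. 201.]
 [300. 238.]
 [303. 218.]
 [304. 205.]]
```

View pics/w6.png

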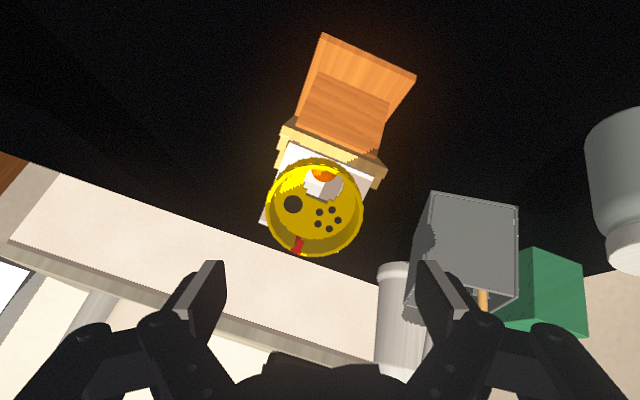

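```bash
python3 - <<'E'
from h import *
p=np.load("w6.npy",allow_pickle=True).item(); f=cv2.imread("pics/w6.png")
H,S,V=cv2.split(cv2.cvtColor(f,cv2.COLOR_BGR2HSV))
m=((H<5)|(H>174))&(S>150)&(V>80); ys,xs=np.nonzero(m)
def pl(uv,d=0):
    o,v=ray(p,uv);return o+v*((L-d*AX-o)@AX)/(v@AX)-L+d*AX
k=[(290<x<312)&(230<y<265) for x,y in zip(xs,ys)]
for x,y in sorted(zip(xs[k],ys[k]),key=lambda t:t[1])[::6]:
    q=pl((float(x),float(y))); print((x,y),"r",np.hypot(q@XS,q@W).round(1),"angle from stripe (toward W)",np.arctan2(q@W,q@XS).round(3))
g=cv2.resize(f[130:280,240:400],None,fx=5,fy=5,interpolation=cv2.INTER_CUBIC)[:, :800][:600]
cv2.imwrite("pics/w6c.png",cv2.resize(f[140:270,240:400],None,fx=4.6,fy=4.6,interpolation=cv2.INTER_CUBIC))
E
```

```text
(np.int64(296), np.int64(237)) r 21.9 angle from stripe (toward W) -0.279
(np.int64(299), np.int64(238)) r 21.3 angle from stripe (toward W) -0.182
(np.int64(297), np.int64(240)) r 23.3 angle from stripe (toward W) -0.197
(np.int64(298), np.int64(241)) r 23.6 angle from stripe (toward W) -0.155
(np.int64(297), np.int64(242)) r 24.6 angle from stripe (toward W) -0.163
(np.int64(303), np.int64(242)) r 22.7 angle from stripe (toward W) -0.007
(np.int64(300), np.int64(243)) r 24.3 angle from stripe (toward W) -0.074
(np.int64(298), np.int64(244)) r 25.6 angle from stripe (toward W) -0.11
(np.int64(296), np.int64(245)) r 27.0 angle from stripe (toward W) -0.141
(np.int64(295), np.int64(246)) r 28.0 angle from stripe (toward W) -0.149
(np.int64(301), np.int64(246)) r 26.1 angle from stripe (toward W) -0.012
(np.int64(299), np.int64(247)) r 27.3 angle from stripe (toward W) -0.048
(np.int64(296), np.int64(248)) r 29.0 angle from stripe (toward W) -0.102
(np.int64(292), np.int64(249)) r 31.1 angle from stripe (toward W) -0.169
(np.int64(298), np.int64(249)) r 29.1 angle from stripe (toward W) -0.048
(np.int64(295), np.int64(250)) r 30.7 angle from stripe (toward W) -0.099
(np.int64(292), np.int64(251)) r 32.4 angle from stripe (toward W) -0.145
(np.int64(298), np.int64(251)) r 30.5 angle from stripe (toward W) -0.027
(np.int64(296), np.int64(252)) r 31.8 angle from stripe (toward W) -0.057
(np.int64(295), np.int64(253)) r 32.8 angle from stripe (toward W) -0.066
(np.int64(297), np.int64(254)) r 32.9 angle from stripe (toward W) -0.018
```

View pics/w6c.png

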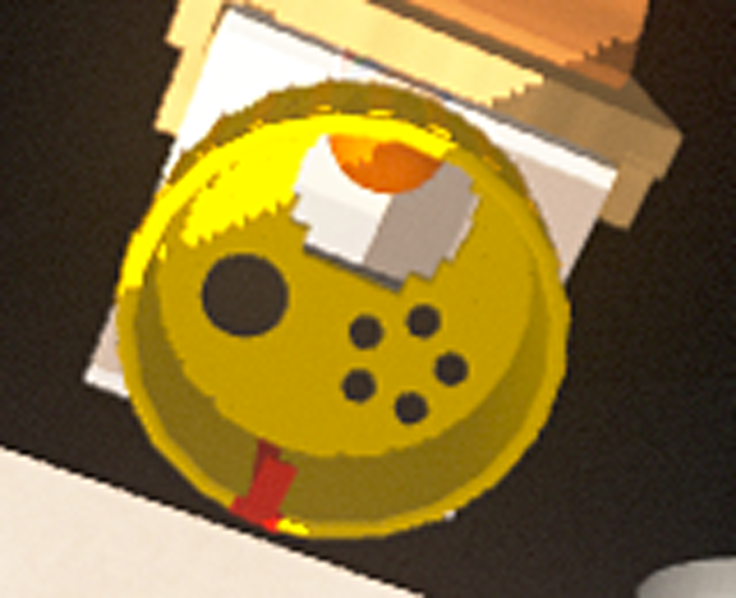

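The crop shows the dial mark in line with the jar's -x/+x direction, within about 0.03 rad, and an orange candy behind the open window at (323,177). Next is the regrasp on the jar.

The manual's scale: shifts go in shares of 1000 mm and turns go in shares of pi rad. Converting my numbers, -15.8 mm is -0.0158, -4.9 mm is -0.0049, 0.097 rad is 0.0309.

```bash
python3 steer.py '[-0.0061,0.0309,0.0151,-0.0158,-0.004,-0.0049,1,-0.0061,0.0309,0.0151,-0.0158,-0.004,-0.0049,1,-0.0061,0.0309,0.0151,-0.0158,-0.004,-0.0049,1,-0.0061,0.0309,0.0151,-0.0158,-0.004,-0.0049,1,-0.0061,0.0309,0.0151,-0.0158,-0.004,-0.0049,1]'
python3 steer.py '[-0.0061,0.0309,0.0151,-0.0158,-0.004,-0.0049,1,-0.0061,0.0309,0.0151,-0.0158,-0.004,-0.0049,1,-0.0061,0.0309,0.0151,-0.0158,-0.004,-0.0049,1,0,0,0,0,0,0,1]'
cat > g.py <<'E'
from h import *
from rig import r, viewer, ticket
s=r.sense();M=L-72*AX;Rg=frame(-XS,np.cross(W,-XS)); print(s["qpos"].round(2)); 
print("pre",rows(Rg,M+75*XS,s)); print("grasp",rows(Rg,M+4*XS,s))
E
python3 g.py
```

```text
clock: 7.45
eef_pos: [526.5, -182.8, 265.7]
tcp_rot: [-3.062, 0.282, 1.672]
contact_force: [-0.5, -0.6, -1.7]
opening: 1.0
grasp_force: 0.0
clock: 7.78
eef_pos: [516.0, -231.4, 290.0]
tcp_rot: [3.141, -0.002, 1.51]
contact_force: [-0.5, -0.6, -0.6]
opening: 0.998
grasp_force: 0.0
[-0.43  0.23  1.72  0.    1.19 -0.37]
pre (7, array([ 0.0007,  0.1119, -0.0014]), array([-15.31,   0.4 ,  17.34]))
grasp (7, array([ 0.0007,  0.1119, -0.0014]), array([-10.81,   0.37,  26.72]))
```

In the tool's units: 17.3 mm is 0.0173, -15.3 mm is -0.0153, 0.112 rad is 0.0357.

```bash
python3 steer.py '[0,0.0357,-0.0003,-0.0153,0.0004,0.0173,1,0,0.0357,-0.0003,-0.0153,0.0004,0.0173,1,0,0.0357,-0.0003,-0.0153,0.0004,0.0173,1,0,0.0357,-0.0003,-0.0153,0.0004,0.0173,1,0,0.0357,-0.0003,-0.0153,0.0004,0.0173,1]'
python3 steer.py '[0,0.0357,-0.0003,-0.0153,0.0004,0.0173,1,0,0.0357,-0.0003,-0.0153,0.0004,0.0173,1,0,0,0,0,0,0,1,0,0,0,0,0,0,1]'
python3 g.py; python3 shot.py w7
```

```text
clock: 8.2
eef_pos: [515.7, -281.9, 187.8]
tcp_rot: [-3.141, -0.563, 1.522]
contact_force: [-0.1, 0.6, 0.2]
opening: 1.001
grasp_force: 0.0
clock: 8.53
eef_pos: [514.5, -285.3, 138.7]
tcp_rot: [-3.131, -0.787, 1.516]
contact_force: [-0.4, -0.0, 0.2]
opening: 0.995
grasp_force: 0.0
[-0.79  0.72  1.54  0.54  1.5  -0.96]
pre (1, array([-0.0074, -0.0014, -0.0032]), array([-0.42,  1.  , -7.37]))
grasp (2, array([-0.0037, -0.0007, -0.0016]), array([-0.25,  0.7 , 31.81]))
yellow [258, 102, 121, 60, 5491] ellipse ((320.1866455078125, 129.5493927001953), (66.454833984375, 157.30856323242188), 89.46990966796875)
[ 514.5 -285.3  138.7] [-3.131 -0.787  1.516] [-0.79  0.72  1.54  0.54  1.5  -0.96]
red [307, 104, 17, 59, 319] [315.0, 131.2]
red [313, 165, 11, 110, 990] [318.1, 218.9]
```

View pics/w7.png

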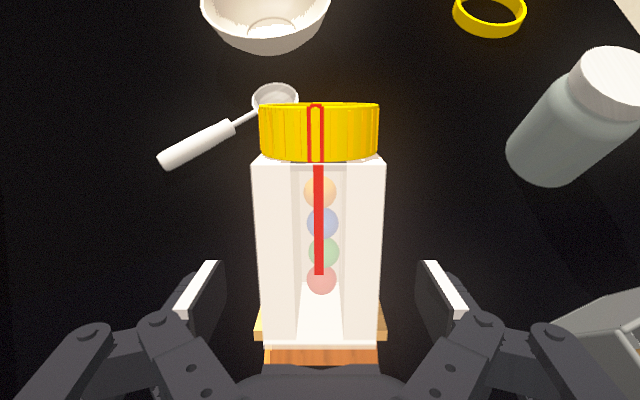

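The mark at (316,110) meets the stripe at (318,220), the four candies are in file, and the jar (252 to 385) sits centred between the pads. I'll descend and grip.

In the tool's units: 16 mm is 0.016, 15 mm is 0.015, -0.004 rad is -0.0013.

```bash
python3 steer.py '[-0.0013,0,-0.0006,0,0.0005,0.016,1,-0.0013,0,-0.0006,0,0.0005,0.016,1,0,0,0,0,0,0.016,1,0,0,0,0,0,0.015,1,0,0,0,0,0,0,1]'
python3 steer.py '[0,0,0,0,0,0,0.5,0,0,0,0,0,0,0,0,0,0,0,0,0,0,0,0,0,0,0,0,0]' 70
python3 q.py
```

```text
clock: 9.0
eef_pos: [520.4, -239.2, 100.8]
tcp_rot: [3.127, -0.779, 1.536]
contact_force: [0.5, 0.1, 0.3]
opening: 1.003
grasp_force: 0.0
clock: 9.33
eef_pos: [517.8, -241.9, 101.8]
tcp_rot: [3.132, -0.783, 1.534]
contact_force: [-14.1, -2.3, 13.1]
opening: 0.764
grasp_force: 78.5
[-0.748  0.729  1.62   0.581  1.395 -0.993] tau tool [ 3.04  0.48 -0.06] F [-14.1  -2.3  13.1] [ 517.8 -241.9  101.8]
```

In the tool's units: -25 mm is -0.025, -20 mm is -0.02.

```bash
python3 steer.py '[0,0,0,0,0,-0.01,0,0,0,0,0,0,-0.02,0,0,0,0,0,0,-0.025,0,0,0,0,0.02,0,-0.02,0,0,0,0,0.02,0,-0.02,0]'
python3 steer.py '[0,0,0,0.02,0,-0.02,0,0,0,0,0,0,0,0]'
python3 q.py
cat > pour.py <<'E'
from h import *
from rig import r, viewer, ticket
# shaker in tool: axis = tool x, x_s = -tool z; lid centre in tool from grasp record
G0=np.array([517.8,-241.9,101.8]); R0g=Ro.from_euler("xyz",[3.132,-.783,1.534]).as_matrix()
lt=R0g.T@(L-G0)
def pose(th,lid,psi=0):
    th=np.radians(th);d=Ro.from_euler("z",np.radians(psi)).as_matrix()@np.array([.0,1.,0]);z=np.array([0,0,1.])
    xs=d*np.sin(th)+z*np.cos(th); a=d*np.cos(th)-z*np.sin(th); R=np.c_[a,np.cross(-xs,a),-xs]
    return R,np.array(lid)-R@lt
if __name__=="__main__":
    s=r.sense();R=Ro.from_euler("xyz",s["tcp_rot"]).as_matrix();print("lt",lt.round(1),"lid now",(s["eef_pos"]+R@lt).round(1))
    ps={n:viewer.camera_params(n) for n in("side","top")}
    print("bowl rim side px",proj(ps["side"],[467,63,55]),"top",proj(ps["top"],[[467,63,55],[542,63,55],[392,63,55]]))
    for psi in(0,-30,20):
        for q1,s23 in((.2,2.0),(.45,2.0),(.45,2.3)): print(psi,q1,[wr(pose(t,[0,0,0],psi)[0],q1,s23).round(2).tolist() for t in(-10,60)])
    A=pose(-10,[467,45,130]);B=pose(60,[467,50,100])
    print("A",A[1],rows(*A,s)); print("B",B[1],rows(*B,R0=A[0],p0=A[1]))
E
python3 pour.py
```

```text
clock: 9.75
eef_pos: [517.3, -281.8, 196.3]
tcp_rot: [3.128, -0.78, 1.531]
contact_force: [-0.3, -0.4, -3.4]
opening: 0.76
grasp_force: 79.8
clock: 9.92
eef_pos: [518.9, -282.3, 229.6]
tcp_rot: [3.118, -0.776, 1.539]
contact_force: [1.3, -0.7, -2.9]
opening: 0.76
grasp_force: 80.0
[-0.79   0.6    1.511  0.553  1.601 -0.897] tau tool [-0.06 -0.63 -0.01] F [ 1.3 -0.7 -2.9] [ 518.9 -282.3  229.6]
lt [67.   0.6 10.6] lid now [ 521.5 -227.1  268.9]
bowl rim side px [[352.86161626 248.2712586 ]] top [[287.89147716 253.17731779]
 [288.38606562 222.20828123]
 [287.3859048  284.57724156]]
0 0.2 [[0.19, 1.11, 0.12], [-1.02, 1.52, 0.47]]
0 0.45 [[0.18, 1.07, 0.37], [-0.91, 1.71, 0.6]]
0 0.45 [[0.22, 0.78, 0.29], [-0.9, 1.52, 0.83]]
-30 0.2 [[0.15, 1.03, 0.65], [-0.75, 1.89, 0.77]]
-30 0.45 [[0.12, 1.0, 0.92], [-0.57, 2.03, 0.96]]
-30 0.45 [[0.15, 0.7, 0.86], [-0.52, 1.77, 1.13]]
20 0.2 [[0.19, 1.17, -0.22], [-1.13, 1.24, 0.31]]
20 0.45 [[0.19, 1.13, 0.02], [-1.05, 1.44, 0.42]]
20 0.45 [[0.23, 0.84, -0.06], [-1.11, 1.3, 0.69]]
A [466.4235034  -22.79181802 128.84801829] (8, array([ 0.0048, -0.0751, -0.0045]), array([22.3 , -7.59, 27.12]))
B [466.4235034   25.73132398 163.30947019] (11, array([ 0.    , -0.1111,  0.    ]), array([ 3.12,  0.  , -4.84]))
```

```bash
python3 - <<'E'
from pour import *
s=r.sense(); A1=pose(-35,[467,45,230]); A=pose(-10,[467,45,130])
print(rows(*A1,s,10)); print(rows(*A,R0=A1[0],p0=A1[1],N=5))
E
```

```text
(10, array([ 0.0045, -0.0165, -0.0027]), array([18.4 , -5.99, 19.31]))
(5, array([ 0.    , -0.0873,  0.    ]), array([-7.34,  0.  , 12.47]))
```

In the tool's units: 19.3 mm is 0.0193, 18.4 mm is 0.0184, -0.0165 rad is -0.0053.

```bash
python3 steer.py '[0.0014,-0.0053,-0.0009,0.0184,-0.006,0.0193,0,0.0014,-0.0053,-0.0009,0.0184,-0.006,0.0193,0,0.0014,-0.0053,-0.0009,0.0184,-0.006,0.0193,0,0.0014,-0.0053,-0.0009,0.0184,-0.006,0.0193,0,0.0014,-0.0053,-0.0009,0.0184,-0.006,0.0193,0]'
python3 steer.py '[0.0014,-0.0053,-0.0009,0.0184,-0.006,0.0193,0,0.0014,-0.0053,-0.0009,0.0184,-0.006,0.0193,0,0.0014,-0.0053,-0.0009,0.0184,-0.006,0.0193,0,0.0014,-0.0053,-0.0009,0.0184,-0.006,0.0193,0,0.0014,-0.0053,-0.0009,0.0184,-0.006,0.0193,0]'
python3 steer.py '[0,0,0,0,0,0,0]'
python3 - <<'E'
from pour import *
s=r.sense(); R=Ro.from_euler("xyz",s["tcp_rot"]).as_matrix();print("lid now",(s["eef_pos"]+R@lt).round(1))
print(rows(*pose(-10,[467,45,132]),s,6)); f=viewer.grab_frame("side"); cv2.imwrite("pics/s1.png",f[:,:,::-1])
E
```

```text
clock: 10.33
eef_pos: [492.0, -145.5, 215.1]
tcp_rot: [3.137, -0.697, 1.55]
contact_force: [0.5, 0.2, -2.1]
opening: 0.765
grasp_force: 79.9
clock: 10.75
eef_pos: [464.0, -13.1, 196.3]
tcp_rot: [-3.135, -0.615, 1.568]
contact_force: [0.8, -0.3, -1.8]
opening: 0.758
grasp_force: 79.8
clock: 10.83
eef_pos: [461.8, -10.2, 196.0]
tcp_rot: [-3.131, -0.618, 1.569]
contact_force: [-0.6, -0.7, -2.4]
opening: 0.765
grasp_force: 79.5
lid now [462.4  50.6 226.1]
(6, array([-0.0016, -0.0739,  0.0001]), array([-6.52,  0.83,  9.04]))
```

In the tool's units: 9 mm is 0.009, -6.5 mm is -0.0065, -0.074 rad is -0.0236.

```bash
python3 steer.py '[-0.0005,-0.0236,0,-0.0065,0.0008,0.009,0,-0.0005,-0.0236,0,-0.0065,0.0008,0.009,0,-0.0005,-0.0236,0,-0.0065,0.0008,0.009,0,-0.0005,-0.0236,0,-0.0065,0.0008,0.009,0,-0.0005,-0.0236,0,-0.0065,0.0008,0.009,0]'
python3 steer.py '[-0.0005,-0.0236,0,-0.0065,0.0008,0.009,0,0,0,0,0,0,0,0]'
python3 - <<'E'
from pour import *
s=r.sense(); R=Ro.from_euler("xyz",s["tcp_rot"]).as_matrix();print("lid now",(s["eef_pos"]+R@lt).round(1),s["tcp_rot"])
print(rows(*pose(60,[467,48,102]),s,12))
E
```

```text
clock: 11.3
eef_pos: [469.0, -23.4, 141.8]
tcp_rot: [3.139, -0.244, 1.568]
contact_force: [-0.1, -0.1, -3.0]
opening: 0.762
grasp_force: 80.0
clock: 11.47
eef_pos: [468.7, -26.4, 130.6]
tcp_rot: [3.14, -0.171, 1.57]
contact_force: [-1.4, 0.6, -2.9]
opening: 0.767
grasp_force: 79.7
lid now [469.4  41.4 131.5] [ 3.13992104 -0.17052402  1.56963623]
(12, array([ 1.000e-04, -1.015e-01, -2.000e-04]), array([ 2.95, -0.19, -4.53]))
```

In the tool's units: -4.5 mm is -0.0045, 3 mm is 0.003, -0.1015 rad is -0.0323.

```bash
python3 steer.py '[0,-0.0323,0,0.003,-0.0002,-0.0045,0,0,-0.0323,0,0.003,-0.0002,-0.0045,0,0,-0.0323,0,0.003,-0.0002,-0.0045,0,0,-0.0323,0,0.003,-0.0002,-0.0045,0,0,-0.0323,0,0.003,-0.0002,-0.0045,0]'
python3 steer.py '[0,-0.0323,0,0.003,-0.0002,-0.0045,0,0,-0.0323,0,0.003,-0.0002,-0.0045,0,0,-0.0323,0,0.003,-0.0002,-0.0045,0,0,-0.0323,0,0.003,-0.0002,-0.0045,0,0,-0.0323,0,0.003,-0.0002,-0.0045,0]'
python3 steer.py '[0,-0.0323,0,0.003,-0.0002,-0.0045,0,0,-0.0323,0,0.003,-0.0002,-0.0045,0,0,0,0,0,0,0,0,0,0,0,0,0,0,0]'
python3 - <<'E'
from pour import *
s=r.sense(); R=Ro.from_euler("xyz",s["tcp_rot"]).as_matrix();print("lid now",(s["eef_pos"]+R@lt).round(1),s["tcp_rot"],s["qpos"].round(2))
f=viewer.grab_frame("side")[120:320,220:460]; w=viewer.grab_frame("wrist")[0:320,100:540]; t=viewer.grab_frame("top")[170:330,200:400]
I=np.zeros((600,800,3),np.uint8);I[:300,:360]=cv2.resize(f,(360,300));I[:300,380:780]=cv2.resize(t,(400,300));I[300:600,:412]=cv2.resize(w,(412,300))
cv2.imwrite("pics/p1.png",I[:,:,::-1])
E
```

```text
clock: 11.88
eef_pos: [468.6, -11.3, 154.4]
tcp_rot: [3.138, 0.337, 1.565]
contact_force: [-1.0, 0.9, -3.8]
opening: 0.762
grasp_force: 79.8
clock: 12.3
eef_pos: [467.2, 13.7, 165.4]
tcp_rot: [3.139, 0.843, 1.564]
contact_force: [0.4, 0.6, -1.7]
opening: 0.769
grasp_force: 79.9
clock: 12.63
eef_pos: [466.1, 24.4, 164.1]
tcp_rot: [-3.136, 1.042, 1.572]
contact_force: [-0.2, -0.2, -2.2]
opening: 0.768
grasp_force: 80.0
lid now [466.6  49.  100.9] [-3.13588219  1.04196343  1.57192441] [ 0.57  0.6   1.93 -0.82  1.43  1.06]
```

View pics/p1.png

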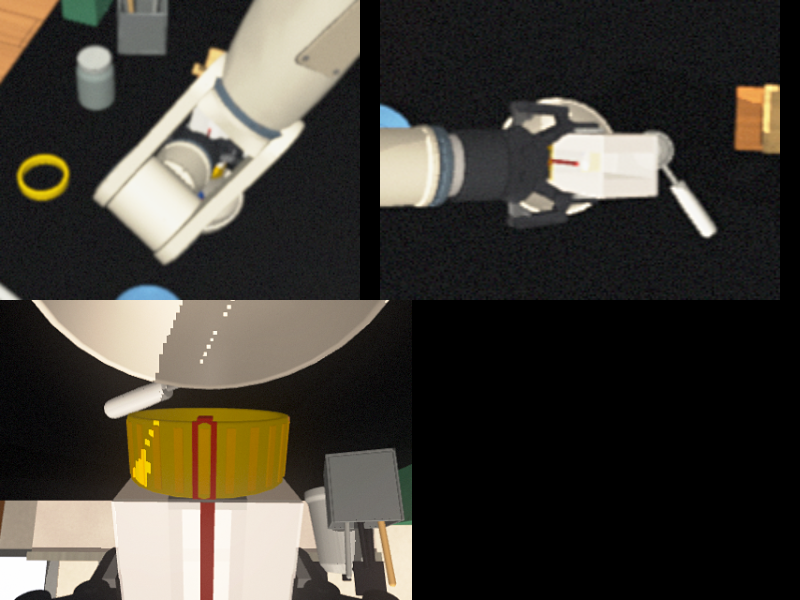

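The composite shows the tilted jar over the bowl, with its lid inside the rim outline. No candies can be seen yet, either in the jar's visible part or in the bowl. I'll shake and look again.

In the tool's units: -10 mm is -0.01.

```bash
python3 steer.py '[0,0,0,-0.01,0,0,0,0,0,0,0.01,0,0,0,0,0,0,-0.01,0,0,0,0,0,0,0.01,0,0,0,0,0,0,-0.01,0,0,0]'
python3 steer.py '[0,0,0,0.01,0,0,0,0,0.0191,0,0,0,-0.006,0,0,-0.0191,0,0,0,0.006,0,0,0.0191,0,0,0,-0.006,0,0,-0.0191,0,0,0,0.006,0]'
python3 steer.py '[0,0,0,-0.01,0.004,0,0,0,0,0,0.01,-0.008,0,0,0,0,0,-0.01,0.008,0,0,0,0,0,0.01,-0.004,0,0,0,0,0,0,0,0,0]'
python3 - <<'E'
from pour import *
s=r.sense(); R=Ro.from_euler("xyz",s["tcp_rot"]).as_matrix();print("lid now",(s["eef_pos"]+R@lt).round(1),s["contact_force"])
w=viewer.grab_frame("wrist");cv2.imwrite("pics/p2w.png",w[:,:,::-1])
for n,f in(("wrist",w),("side",viewer.grab_frame("side")),("top",viewer.grab_frame("top"))):
    H,S,V=cv2.split(cv2.cvtColor(f,cv2.COLOR_RGB2HSV))
    for nm,m in dict(red=((H<5)|(H>174)),orange=(H>6)&(H<18),green=(H>45)&(H<85),blue=(H>95)&(H<130)).items():
        for b in blobs(m&(S>90)&(V>50),12):
            x,y=b[1]
            if n=="wrist" and y<400 or n=="side" and 310<x<400 and 140<y<290 or n=="top" and 240<x<360 and 200<y<300: print(n,nm,b[0],b[1])
E
```

```text
clock: 13.2
eef_pos: [465.8, 19.6, 172.2]
tcp_rot: [-3.141, 1.042, 1.569]
contact_force: [-0.1, -0.8, -1.7]
opening: 0.768
grasp_force: 80.0
clock: 13.62
eef_pos: [467.2, 25.5, 165.4]
tcp_rot: [3.135, 1.039, 1.562]
contact_force: [1.2, -0.6, -1.4]
opening: 0.768
grasp_force: 79.9
clock: 14.03
eef_pos: [465.6, 25.0, 163.5]
tcp_rot: [3.141, 1.042, 1.567]
contact_force: [-0.6, 0.1, -2.3]
opening: 0.763
grasp_force: 79.9
lid now [466.3  49.6 100.3] [-0.60607832  0.08555872 -2.28854294]
wrist red [306, 124, 25, 89, 590] [321.7, 160.2]
wrist red [306, 165, 8, 48, 221] [308.0, 189.5]
wrist red [314, 216, 16, 148, 2048] [320.4, 287.3]
wrist orange [312, 123, 13, 1, 13] [318.0, 123.0]
wrist orange [329, 129, 3, 36, 41] [330.8, 147.5]
wrist orange [310, 133, 15, 80, 112] [314.0, 180.6]
wrist orange [325, 133, 1, 21, 21] [325.0, 143.0]
wrist orange [305, 164, 1, 48, 48] [305.0, 187.5]
wrist orange [330, 170, 2, 42, 44] [330.1, 189.6]
wrist orange [0, 198, 105, 202, 16513] [43.6, 293.0]
wrist orange [503, 237, 20, 68, 500] [512.5, 270.0]
wrist green [524, 172, 79, 67, 2008] [557.9, 207.5]
top red [287, 255, 12, 4, 22] [292.7, 256.4]
```

In the tool's units: -26 mm is -0.026, -15 mm is -0.015.

```bash
python3 steer.py '[0,0,0,-0.026,0,-0.015,0,0,0,0,-0.026,0,-0.015,0,0,0,0,-0.026,0,-0.015,0,0,0,0,-0.026,0,-0.015,0,0,0,0,0,0,0,0]'
python3 - <<'E'
from pour import *
s=r.sense(); R=Ro.from_euler("xyz",s["tcp_rot"]).as_matrix();print("lid now",(s["eef_pos"]+R@lt).round(1),s["contact_force"])
f=viewer.grab_frame("side")[120:320,220:460]; w=viewer.grab_frame("wrist")
I=np.zeros((600,800,3),np.uint8);I[:,:640][:400]=w;I[400:600,:240]=f;I[400:560,250:450]=viewer.grab_frame("top")[170:330,200:400]
cv2.imwrite("pics/p3.png",I[:,:,::-1])
E
```

```text
clock: 14.6
eef_pos: [467.3, 24.5, 289.3]
tcp_rot: [3.128, 1.042, 1.556]
contact_force: [1.2, -0.4, -2.6]
opening: 0.768
grasp_force: 79.9
lid now [468.4  49.1 226.1] [ 1.22962843 -0.39162254 -2.59719492]
```

View pics/p3.png

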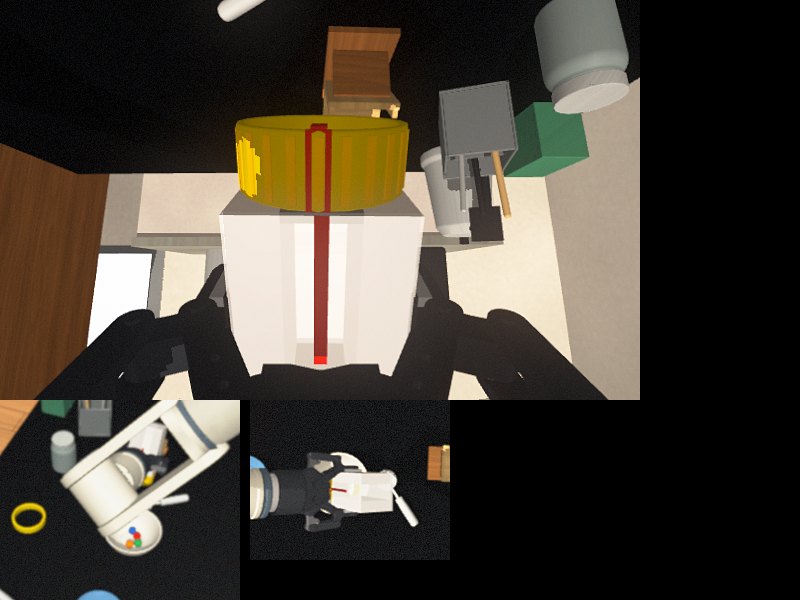

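The side inset shows all four candies (blue, red, orange, green) in the bowl at about (133,538), and the jar is empty. I'll level the shaker and carry it to the clear patch near (335,165).

```bash
python3 - <<'E'
from pour import *
s=r.sense(); A=pose(0,[335,230,170]); print(rows(*A,s,10))
E
```

```text
(10, array([-1.000e-04,  1.043e-01, -3.000e-04]), array([ 18.07, -13.16,   1.21]))
```

In the tool's units: 18 mm is 0.018, -13.2 mm is -0.0132, 0.104 rad is 0.0331.

```bash
python3 steer.py '[0,0.0331,0,0.018,-0.0132,0.0012,0,0,0.0331,0,0.018,-0.0132,0.0012,0,0,0.0331,0,0.018,-0.0132,0.0012,0,0,0.0331,0,0.018,-0.0132,0.0012,0,0,0.0331,0,0.018,-0.0132,0.0012,0]'
python3 steer.py '[0,0.0331,0,0.018,-0.0132,0.0012,0,0,0.0331,0,0.018,-0.0132,0.0012,0,0,0.0331,0,0.018,-0.0132,0.0012,0,0,0.0331,0,0.018,-0.0132,0.0012,0,0,0.0331,0,0.018,-0.0132,0.0012,0]'
python3 steer.py '[0,0,0,0,0,0,0,0,0,0,0,0,0,0]'
python3 - <<'E'
from pour import *
s=r.sense(); A=pose(0,[335,230,50]); print(s["tcp_rot"],s["contact_force"],rows(*A,s,6))
f=viewer.grab_frame("side")
H,S,V=cv2.split(cv2.cvtColor(f,cv2.COLOR_RGB2HSV)); P=viewer.camera_params("side")
for nm,m in dict(red=((H<5)|(H>174)),orange=(H>6)&(H<18),green=(H>45)&(H<85),blue=(H>95)&(H<130)).items():
    for b in blobs(m&(S>90)&(V>50),6):
        if 310<b[1][0]<400 and 210<b[1][1]<290: print(nm,b[0][4],b[1],plane(P,b[1],20).round())
E
```

```text
clock: 15.17
eef_pos: [398.9, 79.9, 212.6]
tcp_rot: [-3.14, 0.52, 1.568]
contact_force: [-0.6, -1.3, -2.8]
opening: 0.766
grasp_force: 79.8
clock: 15.58
eef_pos: [333.0, 162.7, 179.8]
tcp_rot: [-3.14, 0.001, 1.567]
contact_force: [-0.2, 0.3, -3.2]
opening: 0.769
grasp_force: 79.8
clock: 15.75
eef_pos: [333.3, 161.2, 180.1]
tcp_rot: [-3.14, 0.007, 1.567]
contact_force: [0.9, -0.0, -1.8]
opening: 0.765
grasp_force: 79.8
[-3.13977915  0.00662954  1.56700159] [ 0.87883296 -0.04629757 -1.75851794] (6, array([-0.0003,  0.0011, -0.0006]), array([ 0.39,  0.21, 19.91]))
red 33 [356.3, 255.1] [458.  55.  20.]
red 32 [399.7, 261.9] [345.  37.  20.]
orange 41 [349.1, 263.6] [467.  88.  20.]
green 36 [357.3, 262.6] [448.  77.  20.]
blue 32 [351.6, 249.8] [475.  43.  20.]
```

In the tool's units: 24 mm is 0.024, 0.4 mm is 0.0004.

```bash
python3 steer.py '[0,0,0,0.0004,0,0.024,0,0,0,0,0,0,0.024,0,0,0,0,0,0,0.024,0,0,0,0,0,0,0.024,0,0,0,0,0,0,0.024,0]'
python3 steer.py '[0,0,0,0,0,0.006,0,0,0,0,0,0,0.004,0,0,0,0,0,0,0,0]'
python3 steer.py '[0,0,0,0,0,0.002,0,0,0,0,0,0,0.002,0,0,0,0,0,0,0,0]'
```

```text
clock: 16.22
eef_pos: [335.2, 162.5, 59.6]
tcp_rot: [3.141, 0.006, 1.569]
contact_force: [0.3, -0.4, -1.6]
opening: 0.766
grasp_force: 80.1
clock: 16.47
eef_pos: [334.7, 162.4, 50.6]
tcp_rot: [-3.141, 0.005, 1.569]
contact_force: [-1.0, 0.5, -1.9]
opening: 0.766
grasp_force: 79.7
clock: 16.72
eef_pos: [335.2, 162.7, 47.7]
tcp_rot: [3.139, 0.003, 1.568]
contact_force: [-1.1, 0.1, -3.0]
opening: 0.761
grasp_force: 79.7
```

In the tool's units: 2 mm is 0.002.

```bash
python3 steer.py '[0,0,0,0,0,0.002,0,0,0,0,0,0,0,0,0,0,0,0,0,0,0]'
python3 steer.py '[0,0,0,0,0,0.0015,0,0,0,0,0,0,0,0,0,0,0,0,0,0,0]'
python3 steer.py '[0,0,0,0,0,0.0015,0,0,0,0,0,0,0,0,0,0,0,0,0,0,0]'
```

```text
clock: 16.97
eef_pos: [334.7, 162.4, 45.3]
tcp_rot: [3.14, 0.003, 1.568]
contact_force: [-0.0, 1.0, -2.3]
opening: 0.764
grasp_force: 79.7
clock: 17.22
eef_pos: [334.9, 162.4, 44.4]
tcp_rot: [3.14, 0.003, 1.568]
contact_force: [-3.8, -3.5, 21.1]
opening: 0.764
grasp_force: 82.6
clock: 17.47
eef_pos: [335.0, 162.5, 44.2]
tcp_rot: [3.14, 0.003, 1.567]
contact_force: [-9.1, -4.9, 58.5]
opening: 0.764
grasp_force: 86.1
```

In the tool's units: -2.2 mm is -0.0022.

```bash
python3 steer.py '[0,0,0,0,0,-0.0022,0,0,0,0,0,0,0,0,0,0,0,0,0,0,0.9,0,0,0,0,0,0,1,0,0,0,0,0,0,1]'
python3 steer.py '[0,0,0,0,0,0,1,0,0,0,0,0,-0.01,1,0,0,0,0,0,-0.03,1,0,0,0,0,0,-0.04,1,0,0,0,0,0,-0.04,1]'
python3 steer.py '[0,0,0,0,0,-0.04,1,0,0,0,0,0,0,1,0,0,0,0,0,0,1,0,0,0,0,0,0,1,0,0,0,0,0,0,1]'
python3 - <<'E'
from rig import r, viewer, ticket
import numpy as np,cv2
I=np.zeros((600,800,3),np.uint8);I[:300,:480]=cv2.resize(viewer.grab_frame("side"),(480,300));I[300:,:480]=cv2.resize(viewer.grab_frame("top"),(480,300));I[:200,480:]=cv2.resize(viewer.grab_frame("wrist"),(320,200))
cv2.imwrite("pics/end.png",I[:,:,::-1])
E
```

```text
clock: 17.88
eef_pos: [334.6, 162.4, 44.1]
tcp_rot: [3.141, 0.004, 1.568]
contact_force: [-0.3, 0.1, -0.0]
opening: 1.0
grasp_force: 0.0
clock: 18.3
eef_pos: [333.4, 162.3, 165.0]
tcp_rot: [-3.139, 0.005, 1.568]
contact_force: [2.7, 1.4, -0.7]
opening: 1.0
grasp_force: 0.0
clock: 18.72
eef_pos: [333.6, 162.5, 203.0]
tcp_rot: [-3.14, 0.005, 1.568]
contact_force: [0.1, -0.5, 0.2]
opening: 1.005
grasp_force: 0.0
```

View pics/end.png

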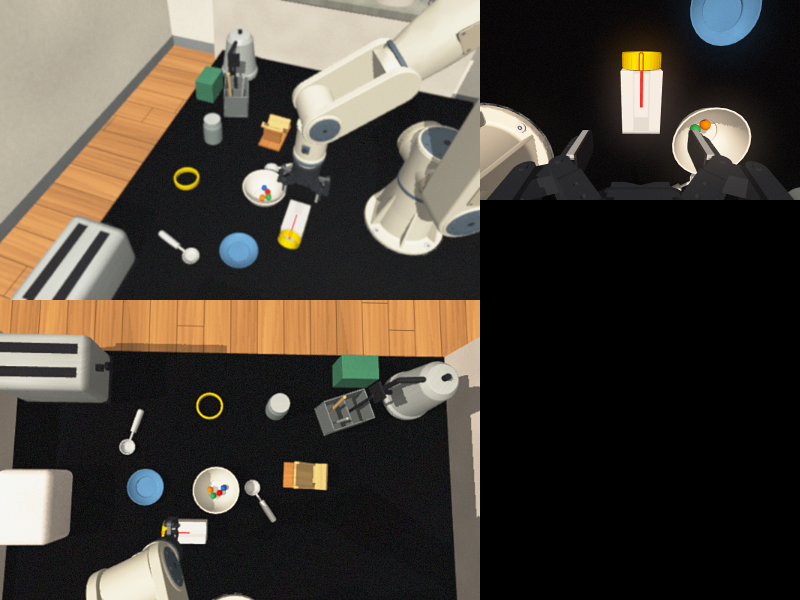

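The end view shows the shaker lying flat and free near (295,225) in the side inset. All four candies are in the bowl and nothing else has moved, so I'm handing in.

```bash
python3 -c "
from rig import r, viewer, ticket
print(ticket.sign_off())"
```

```text
the job is handed in; nothing more can be done
None
```

I turned the dial to its stop, shook all four candies into the bowl and laid the emptied shaker flat on clear cart top near (335, 165) mm, then handed the job in at about 19 s; no verdict was returned.

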